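# Sort two bushes into their rows and give them a squirt of oil

### The arm

A 6-joint arm with a two-finger parallel gripper is mounted at the origin on the work surface. World frame = base frame: x ahead of the robot, y to its left, z up, the work surface at z = 0. Lengths are in m, angles in rad, forces in N, time in s.
With the tool pointing down it reaches from about 0.375 to 0.9 m from the base axis. Payload 3.1 kg.
Tool frame: the origin (TCP) lies midway between the tips of the shut fingers; the grasp point (between the pads) lies 19 mm behind it; z points along the fingers, y is the line along which they close (so a half turn about z gives the same grasp; the last joint's range is limited). The gripper opens to 87 mm and grips with 3 to 60 N. Pads are 19 mm wide; open, the fingers measure 117 mm over their backs; the gripper's body (75 mm by 190 mm) begins 51 mm behind the grasp point.
Start: joints at [-1.317, 0.527, 1.433, -0, 1.181, -0.178], TCP at [0.262, -0.568, 0.223] pointing down, gripper open.
Joint ranges: [-3.08, 3.08], [-0.75, 2.2], [0.22, 2.44], [-1.43, 4.57], [0, 2.65], [-2.85, 2.85]. Speed limits (rad/s): [2.79, 2.79, 3.14, 3.14, 3.14, 3.14].

### API

Orientations are given as a unit quaternion [x, y, z, w].
In Python, from rig import robot gives the robot as it stands.
- The arm moves only by the shell command python3 -m jog 'ROWS' [FORCE]. ROWS is a JSON object of lists of equal length, an entry for each row: "dp": the shift along the tool's x, y, z in mm, a list of three; "delta_rot": the turn, a rotation vector about the tool's x, y, z in rad, a list of three; "gripper": the opening, from -1 (shut) to 1 (fully open). A call has 1 to 12 rows; each row is the pose to reach, as a shift and turn from the pose commanded when the call began, along the tool's axes at that moment; what a row does not reach only later rows make up. A row lasts 1/10 s, in which the tool goes at most 50 mm and 8.59 degrees, less where a joint would pass 70% of its speed; a pose out of reach is approached as far as the arm can. A call with a gripper value outside its range is refused whole. The fingers move at their own pace and stop on an object; FORCE is the grip in N (left out, the last holds). Time passes only in rows, so rows that repeat a pose let the fingers close. It gives the time, the measured TCP pose, the force, the opening and the grip force at its end, in the units of the state.
- robot.get_obs(): the state, without advancing time (a new reading comes with each control period).
- robot.camera(name): name is "scene" or "top" or "wrist"; returns the picture (420x560x3 uint8, red, green, blue); there is no depth.
- robot.camera_model(name): a dict with "fx", "fy", "cx", "cy" (pixels), "xyz" and "orientation" of the camera in the world; the wrist camera has in their place "T_tool_cam" (4x4, takes a point from camera to tool coordinates, whose origin is the TCP and whose axes are the flange's). Camera axes: x right, y down, z forward; pixel columns grow to the right and rows downward; lengths in m; the calibration is good to about 2 mm. A picture is of the moment at which its call begins: read the wrist's pose just before it. camera_model takes no time and is no camera call.
- robot.hand_in(): hands the job in; it is judged then, once.
Trained networks look in the newest picture that a camera, given by its name, has taken for a name from the list of things; names that differ only in an ending like _2 or _b are one class to them, and where a whole thing is asked for, a point or a joint stands for the part that bears it (a point fixed in the world has none). Each returns a list of dicts, best first, with "score" (0 to 1); they miss things now and then, are a little off and sometimes report something else, mostly with a low value. They report only what shows in the picture. A call takes as long as a camera call.
- robot.search_frame(name, camera): "rect" ([left, top, right, bottom] in pixels, round what is visible of it).
The state is a dict: "time": time; "q": joint angles; "joint_velocities": joint speeds; "joint_torque": joint torques, N m; "position": TCP position; "tool_rot": TCP orientation; "ft_force": force on the tool from outside, world axes, zero at the start; "moment": the same for the moment, N m; "grip_width": finger opening in m; "grip_force": force on a finger pad.
Only numpy, scipy, OpenCV 4.12 (cv2) and the standard library are available. Lean on these libraries where they do the work, as an engineer would, in place of code of your own. Each camera call takes 0.05 s, during which the arm holds its last target. There are 200 camera calls.

### The job

Stand the two loose brass bushes in the oiling station, each in the empty end of the row that holds bushes of its own length. When both stand there released, press the nozzle cap of the leaning oil bottle all the way down to squirt them and let it spring back up, feeling for the cap and not ramming it. Leave the other things on the bench where they are.

Things in the scene. Friction and masses are not known exactly. Their poses are not given: they have to be found in the camera images.
- bush_short: loose plain brass bush, upright cylinder 26 mm across and 34 mm tall with a dark bore in its top; about 0.1 kg; origin at the centre of its underside, z up. It differs from the other loose bush by its height alone
- bush_long: loose plain brass bush, upright cylinder 26 mm across and 50 mm tall with a dark bore in its top; about 0.1 kg; origin at the centre of its underside, z up. It differs from the other loose bush by its height alone
- row_short: fixed open aluminium row holder for short bushes, 154 (x) x 44 mm outside, 146 x 36 mm inside, floor 4 mm thick, wall tops 9 mm above its underside. Two fixed brass bushes, 34 mm tall, 26 mm across, stand in it at x = 0 and +45 mm; its -x end (to the robot) is empty. It lies on the station's tray beside the other row; the two may change places. Origin: centre of its underside
- row_long: fixed open aluminium row holder for long bushes, 154 (x) x 44 mm outside, 146 x 36 mm inside, floor 4 mm thick, wall tops 9 mm above its underside. Two fixed brass bushes, 50 mm tall, 26 mm across, stand in it at x = 0 and +45 mm; its -x end (to the robot) is empty. It lies on the station's tray beside the other row; the two may change places. Origin: centre of its underside
- short_free (a point): centre of the empty end of the short row, on its inner floor (42.5 mm from the row's origin towards its -x)
- long_free (a point): centre of the empty end of the long row, on its inner floor (42.5 mm from the row's origin towards its -x)
- station: fixed oiling station: grey tray 360 x 240 x 8 mm (x -200 to +160, y +-120 mm) with the two rows towards its -x and, behind them, a steel clamp holding an aluminium oil bottle, 50 mm across and 150 mm long, whose top leans 35 degrees from vertical towards the station's -x. Origin: on the bench, z up, -x towards the robot
- shelf_front (a point): middle of the front bar of the station's wire shelf, 330 mm above the bench, right above the bottle's cap. The shelf's 8 mm steel bars span y +-110 mm and run from here 145 mm back to two posts, so the gripper fits only from -x and above, along the bottle's axis
- clamp (a point): point of the station on the bottle's axis, at the clamp, 111 mm high. The axis runs from here along (-sin 35 deg, 0, cos 35 deg) in the station's frame. How high the bottle is clamped differs each time and is not measured: the top face of its cap, unpressed, lies 100 to 118 mm from this point along the axis. The bottle itself does not move
- cap (a joint): black nozzle cap on the bottle's top: a disc 33 mm across, 19 mm thick, its flat top face square to the bottle's axis, a small nozzle towards the rows. Value: how far it is pressed along the axis, 0 (up) to 0.008 m (fully down). Its spring resists with 3 N at the top, 10 N fully down, then comes a hard stop; more than 35 N breaks it
- wash_bottle: bystander: loose white plastic squeeze bottle, 60 mm across, 165 mm tall with its bent spout; origin under its centre
- screwdriver: bystander: loose screwdriver lying flat, yellow handle, about 200 mm long
- bearing: bystander: loose steel bearing ring lying flat among the bushes, 40 mm across, 12 mm high; origin under its centre
- brush: bystander: loose chip brush lying flat
- wrench: bystander: loose steel wrench lying flat left of the station, about 150 mm long
- collet: bystander: loose steel collet standing, 40 mm across at its top, 52 mm tall; origin under its centre

How it is judged:
By the outcome, as a careful person would: the job done as asked, in the order asked, and still so for the second after the job is handed in, with the robot touching nothing.
It also fails if it takes over 72 s, if anything falls off the work surface, if the arm or the gripper's body presses on something with over 40 N, if the wrist force passes 120 N, or if a joint passes its speed limit or range.

## Working session

There is one attempt and no reset: what is moved stays moved. The work goes in short steps, Python scripts to look and compute and a shell command to move; the robot and the scene stay as the last step left them, time stands still between calls to the robot, and variables do not carry over. Pictures are saved under pics/ and viewed, at most 10 in all, crops included, and the job is handed in when it is done.

```bash
ls; mkdir -p pics
python3 - <<'E'
from rig import robot
import cv2,numpy as np
o=robot.get_obs();print(o)
for c in ["top","scene"]:
    im=robot.camera(c);cv2.imwrite(f"pics/{c}0.png",cv2.cvtColor(im,cv2.COLOR_RGB2BGR))
    print(c,robot.camera_model(c))
    for n in ["bush_short","bush_long","row_short","row_long","station","cap","bearing","collet","wash_bottle","screwdriver"]:
        print(n,[([round(v) for v in d["rect"]],round(d["score"],2)) for d in robot.search_frame(n,c)[:4]])
print(robot.camera_model("wrist"))
E
```

```text
pics
{'time': 0.0, 'q': array([-1.31750277e+00,  5.28455963e-01,  1.43392448e+00, -2.13212318e-05,
        1.18139053e+00, -1.78489898e-01]), 'joint_velocities': array([-7.92060548e-04, -7.51286891e-04,  9.71676343e-04, -6.22404500e-04,
        1.65834917e-03, -3.01753622e-05]), 'joint_torque': array([ 3.70710786e-04, -4.40042388e+01, -1.76593190e+01,  6.32211403e-02,
        5.83368691e-02, -1.79822982e-04]), 'position': array([ 0.26139429, -0.56689287,  0.22157085]), 'tool_rot': array([ 9.76784309e-01,  2.14222378e-01, -5.05783816e-05, -1.08803238e-03]), 'ft_force': array([0.30567034, 0.39842975, 0.64327302]), 'moment': array([0.03268788, 0.04566542, 0.00500946]), 'grip_force': 0.0, 'grip_width': 0.08675937612498416}
top {'fx': 442.2204248265724, 'fy': 442.2204248265724, 'cx': 280.07520173447244, 'cy': 214.98738869782537, 'xyz': array([0.50325947, 0.03130269, 1.37097585]), 'orientation': array([-0.69641288,  0.71593691, -0.03125055,  0.03829934])}
bush_short [([374, 271, 389, 281], 0.64), ([348, 259, 360, 271], 0.46)]
bush_long [([259, 230, 277, 281], 0.7), ([405, 264, 421, 273], 0
[... 1145 characters left out ...]
et [([193, 352, 208, 367], 0.82), ([227, 309, 263, 352], 0.41), ([244, 134, 393, 282], 0.29)]
wash_bottle [([235, 310, 263, 352], 0.69), ([240, 136, 387, 279], 0.15)]
screwdriver [([265, 299, 307, 338], 0.82), ([254, 211, 298, 240], 0.28)]
{'fx': 329.76059154206575, 'fy': 329.76059154206575, 'cx': 286.59522664657874, 'cy': 208.97121771008884, 'T_tool_cam': array([[-7.03669115e-04, -9.67816670e-01, -2.51655317e-01,
         6.77918405e-02],
       [ 9.99999714e-01, -7.50706388e-04,  9.09070506e-05,
        -3.80412900e-04],
       [-2.76900613e-04, -2.51655181e-01,  9.67816921e-01,
        -1.60737769e-01],
       [ 0.00000000e+00,  0.00000000e+00,  0.00000000e+00,
         1.00000000e+00]])}
```

Run:
```python
import cv2,numpy as np
a=cv2.imread("pics/top0.png")[130:330,120:450]
b=cv2.imread("pics/scene0.png")[120:390,140:410]
cv2.imwrite("pics/top0c.png",cv2.resize(a,(792,480),interpolation=cv2.INTER_CUBIC))
cv2.imwrite("pics/scene0c.png",cv2.resize(b,(594,594),interpolation=cv2.INTER_CUBIC))
```

```text
(no output)
```

View pics/top0c.png

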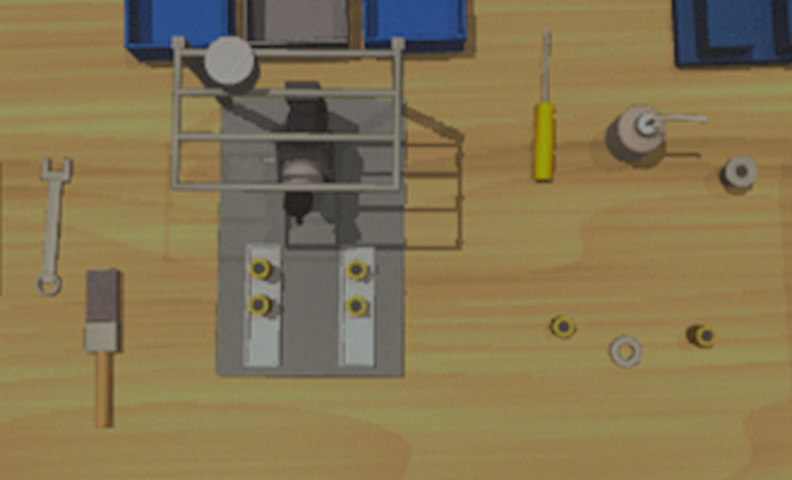

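View pics/scene0c.png

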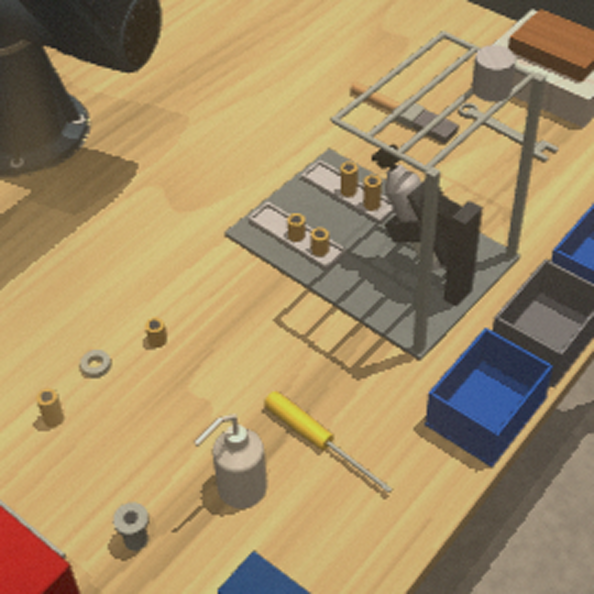

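The top view shows the long bush right (~414,270), the short one left (~355,266), and the bearing between them. The scene view shows the tall pair in the left (+y) row and the short pair in the right row. Next I compute the geometry.

```bash
cat > h.py <<'E'
import numpy as np,cv2
from scipy.spatial.transform import Rotation as R
from rig import robot
def campose(c,obs=None):
    m=robot.camera_model(c)
    if c!="wrist": return m,R.from_quat(m["orientation"]).as_matrix(),np.array(m["xyz"])
    T=np.eye(4);T[:3,:3]=R.from_quat(obs["tool_rot"]).as_matrix();T[:3,3]=obs["position"]
    T=T@m["T_tool_cam"];return m,T[:3,:3],T[:3,3]
def pix2w(c,u,v,z,obs=None):
    m,Rm,t=campose(c,obs);d=Rm@[(u-m["cx"])/m["fx"],(v-m["cy"])/m["fy"],1]
    return t+d*(z-t[2])/d[2]
def w2pix(c,p,obs=None):
    m,Rm,t=campose(c,obs);q=Rm.T@(np.array(p)-t)
    return np.array([m["fx"]*q[0]/q[2]+m["cx"],m["fy"]*q[1]/q[2]+m["cy"]])
def down(yaw): # tool down, tool x at yaw
    return R.from_euler('z',yaw)*R.from_quat([1,0,0,0])
def delta(p,rot):
    o=robot.get_obs();r=R.from_quat(o["tool_rot"])
    print("dp mm",(r.inv().apply(np.array(p)-o["position"])*1000).round(1),"rot",(r.inv()*rot).as_rotvec().round(4))
E
python3 - <<'E'
from h import *
np.set_printoptions(precision=4,suppress=True)
P=lambda x,y:(120+x/2.4,130+y/2.4)
S=lambda x,y:(140+x/2.2,120+y/2.2)
for n,a,z,s in [("short",(563,326),.034,(156,325)),("long",(704,335),.05,(48,397)),("L_far",(260,268),.062,(373,180)),("L_near",(259,304),.062,(348,167)),("S_far",(357,269),.046,(320,233)),("S_near",(357,305),.046,(297,218)),("bearing",(626,351),.012,(95,362))]:
    print(n,pix2w("top",*P(*a),z),pix2w("scene",*S(*s),z))
for n,a,z in [("Lrow TL",(247,245),.017),("Lrow BR",(281,367),.017),("Srow TL",(341,248),.017),("Srow BR",(375,367),.017),("shelf L",(172,187),.33),("shelf R",(401,187),.33),("trayBL",(218,376),.008),("trayBR",(404,376),.008)]:
    print(n,pix2w("top",*P(*a),z))
for n,a,z in [("tray left(near robot)",(226,234),.008),("shelf -y",(434,173),.33),("shelf +y",(333,121),.33)]: print(n,pix2w("scene",*S(*a),z))
E
```

```text
short [ 0.476  -0.1763  0.034 ] [ 0.4814 -0.1745  0.034 ]
long [ 0.4606 -0.3466  0.05  ] [ 0.4658 -0.3478  0.05  ]
L_far [0.5576 0.1979 0.062 ] [0.5614 0.2029 0.062 ]
L_near [0.5134 0.1998 0.062 ] [0.5154 0.2027 0.062 ]
S_far [0.5537 0.0789 0.046 ] [0.5568 0.083  0.046 ]
S_near [0.509  0.0799 0.046 ] [0.5121 0.0861 0.046 ]
bearing [ 0.442 -0.258  0.012] [ 0.4469 -0.2578  0.012 ]
Lrow TL [0.5893 0.2198 0.017 ]
Lrow BR [0.4337 0.179  0.017 ]
Srow TL [0.5822 0.0997 0.017 ]
Srow BR [0.4306 0.0602 0.017 ]
shelf L [0.6289 0.2497 0.33  ]
shelf R [0.6225 0.0232 0.33  ]
trayBL [0.4241 0.2604 0.008 ]
trayBR [0.4178 0.0239 0.008 ]
tray left(near robot) [0.4258 0.025  0.008 ]
shelf -y [0.7712 0.0256 0.33  ]
shelf +y [0.6257 0.027  0.33  ]
```

```bash
python3 -c "
from h import *
delta([.475,-.25,.2],down(np.pi-0.03))"
```

```text
dp mm [ 326.8 -199.1   22.6] rot [-0.      0.     -2.6798]
```

```bash
python3 -m jog '{"dp":[[110,-66,8],[220,-132,15],[327,-199,23],[327,-199,23],[327,-199,23],[327,-199,23],[327,-199,23],[327,-199,23],[327,-199,23],[327,-199,23],[327,-199,23],[327,-199,23]],"delta_rot":[[0,0,-2.68],[0,0,-2.68],[0,0,-2.68],[0,0,-2.68],[0,0,-2.68],[0,0,-2.68],[0,0,-2.68],[0,0,-2.68],[0,0,-2.68],[0,0,-2.68],[0,0,-2.68],[0,0,-2.68]],"gripper":[1,1,1,1,1,1,1,1,1,1,1,1]}'; python3 -c "
from h import *
delta([.475,-.25,.2],down(np.pi-0.03))"
```

```text
time: 2.3
position: [0.4755, -0.2498, 0.1997]
tool_rot: [0.436, 0.9, -0.0, 0.0]
ft_force: [1.0, -0.6, -0.9]
grip_width: 0.0868
grip_force: 0.0
dp mm [ 0.2 -0.5 -0.3] rot [-1.00e-04  3.00e-04 -8.73e-01]
```

```bash
python3 -m jog '{"dp":[[0,0,0],[0,0,0],[0,0,0],[0,0,0],[0,0,0],[0,0,0],[0,0,0],[0,0,0]],"delta_rot":[[0,0,-0.873],[0,0,-0.873],[0,0,-0.873],[0,0,-0.873],[0,0,-0.873],[0,0,-0.873],[0,0,-0.873],[0,0,-0.873]],"gripper":[1,1,1,1,1,1,1,1]}'
python3 - <<'E'
from h import *
o=robot.get_obs();im=robot.camera("wrist")
np.set_printoptions(precision=4,suppress=True)
for n in ["bush_short","bush_long","bearing"]: print(n,[([round(v) for v in d["rect"]],round(d["score"],2)) for d in robot.search_frame(n,"wrist")[:4]])
b=cv2.cvtColor(im,cv2.COLOR_RGB2BGR)
for n,p in [("s",[.4785,-.1755,.034]),("l",[.463,-.347,.05])]: print(n,w2pix("wrist",p,o))
cv2.imwrite("pics/w1.png",b)
E
```

```text
time: 3.1
position: [0.4753, -0.2501, 0.1996]
tool_rot: [0.02, 1.0, -0.0, 0.0]
ft_force: [-0.4, 0.1, -0.9]
grip_width: 0.0873
grip_force: 0.0
bush_short [([345, 173, 370, 203], 0.67), ([526, 123, 560, 233], 0.18)]
bush_long [([173, 165, 212, 197], 0.67)]
bearing [([258, 141, 298, 175], 0.59)]
s [360.5174 194.1189]
l [185.0201 188.8194]
```

View pics/w1.png

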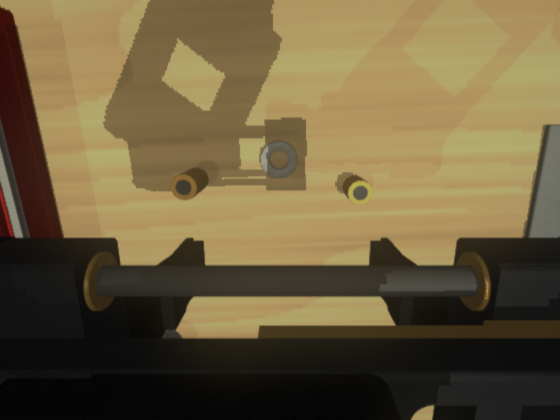

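The bores appear at about (183,187) for the long bush and (360,192) for the short one, within 2 px of the prediction.

Run:
```python
from h import *
np.set_printoptions(precision=4,suppress=True)
o=robot.get_obs()
b=cv2.imread("pics/w1.png");g=cv2.cvtColor(b,cv2.COLOR_BGR2HSV)
for n,(u,v),z in [("short",(360,192),.034),("long",(183,187),.05)]:
    w=g[v-16:v+16,u-16:u+16]; 
    gray=cv2.cvtColor(b,cv2.COLOR_BGR2GRAY)[v-9:v+10,u-9:u+10]
    m=(cv2.cvtColor(b,cv2.COLOR_BGR2HSV)[v-9:v+10,u-9:u+10,1]<110)&(gray<90)
    k,l,s,c=cv2.connectedComponentsWithStats(m.astype(np.uint8)); i=1+np.argmax(s[1:,4])
    uv=c[i]+[u-9,v-9]; print(n,uv,s[i],pix2w("wrist",*uv,z,o))
delta([.478,-.175,.1],down(np.pi-0.03))
delta([.463,-.347,.1],down(np.pi-0.03))
```

```text
short [359.918 192.582] [  3   4  13  12 122] [ 0.4767 -0.1761  0.034 ]
long [182.994  187.0723] [  2   2  15  15 166] [ 0.4613 -0.3487  0.05  ]
dp mm [ 0.2 75.  99.6] rot [ 0.      0.     -0.0078]
dp mm [  8.6 -97.4  99.6] rot [ 0.      0.     -0.0078]
```

```bash
python3 -m jog '{"dp":[[0,40,30],[0.6,74,80],[0.6,74.2,120],[0.6,74.2,150],[0.6,74.2,175],[0.6,74.2,189.6],[0.6,74.2,189.6],[0.6,74.2,189.6],[0.6,74.2,189.6],[0.6,74.2,189.6],[0.6,74.2,189.6],[0.6,74.2,189.6]],"delta_rot":[[0,0,-0.008],[0,0,-0.008],[0,0,-0.008],[0,0,-0.008],[0,0,-0.008],[0,0,-0.008],[0,0,-0.008],[0,0,-0.008],[0,0,-0.008],[0,0,-0.008],[0,0,-0.008],[0,0,-0.008]],"gripper":[0.5,0.5,0.5,0.5,0.5,0.5,0.5,-1,-1,-1,-1,-1]}' 20
```

```text
time: 4.5
position: [0.4777, -0.176, 0.0106]
tool_rot: [0.014, 1.0, -0.0, 0.001]
ft_force: [-0.3, -0.8, -0.1]
grip_width: 0.0332
grip_force: 0.0
```

```bash
python3 -m jog '{"dp":[[0,0,0],[0,0,-20],[0,0,-60],[0,0,-110],[0,0,-130],[0,0,-130]],"delta_rot":[[0,0,0],[0,0,0],[0,0,0],[0,0,0],[0,0,0],[0,0,0]],"gripper":[-1,-1,-1,-1,-1,-1]}' 20
python3 - <<'E'
from h import *
o=robot.get_obs();im=robot.camera("wrist");cv2.imwrite("pics/w2.png",cv2.cvtColor(im,cv2.COLOR_RGB2BGR))
E
```

```text
time: 5.1
position: [0.4793, -0.177, 0.1431]
tool_rot: [0.014, 1.0, -0.002, 0.003]
ft_force: [1.1, -0.1, -1.6]
grip_width: 0.0258
grip_force: 20.0
```

Run:
```python
from h import *
im=robot.camera("scene");o=robot.get_obs();p=o["position"]
for dz in [-.008,0,.026]: print(dz,w2pix("scene",p+[0,0,dz]))
u,v=w2pix("scene",p).astype(int)
a=cv2.cvtColor(im,cv2.COLOR_RGB2BGR)[v-35:v+25,u-40:u+40];print(u-40,v-35)
w=cv2.imread("pics/w2.png")[100:400]
cv2.imwrite("pics/v2.png",np.hstack([cv2.resize(a,(400,300),interpolation=cv2.INTER_CUBIC),cv2.resize(w[:,80:480],(400,300))]))
```

```text
-0.008 [205.43446363 245.19511172]
0 [205.07811703 243.29709709]
0.026 [203.90017767 237.02301985]
165 208
```

View pics/v2.png

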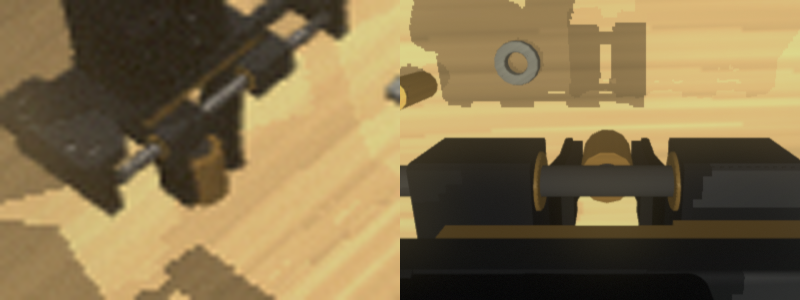

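The bush is held between the fingers, about nominal in height. Next I look at the station from above.

```bash
python3 -c "
from h import *
delta([.53,.14,.19],down(np.pi-0.03))"
```

```text
dp mm [-43.9 317.  -50.2] rot [ 0.0002 -0.0002  0.0012]
```

```bash
python3 -m jog '{"dp":[[-3,20,-15],[-8,55,-35],[-14,95,-50],[-19,135,-50],[-24,175,-50],[-30,215,-50],[-35,255,-50],[-39,285,-50],[-42,307,-50],[-44,317,-50],[-44,317,-50],[-44,317,-50]],"delta_rot":[[0,0,0],[0,0,0],[0,0,0],[0,0,0],[0,0,0],[0,0,0],[0,0,0],[0,0,0],[0,0,0],[0,0,0],[0,0,0],[0,0,0]],"gripper":[-1,-1,-1,-1,-1,-1,-1,-1,-1,-1,-1,-1]}' 20
python3 - <<'E'
from h import *
o=robot.get_obs();im=robot.camera("wrist");cv2.imwrite("pics/w3.png",cv2.cvtColor(im,cv2.COLOR_RGB2BGR))
import json;json.dump([list(o["position"]),list(o["tool_rot"])],open("w3.json","w"))
E
```

```text
time: 6.4
position: [0.5298, 0.1389, 0.1888]
tool_rot: [0.014, 1.0, -0.0, -0.001]
ft_force: [1.7, -0.4, -1.3]
grip_width: 0.0255
grip_force: 20.0
```

View pics/w3.png

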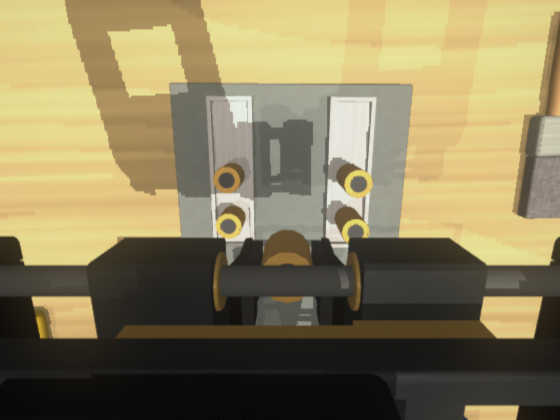

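The short row is on the left (near bore 227,180; far 229,226) and the long row on the right (358,184; 356,231). Near row ends are at v≈97, tray near corners at (171,84) and (412,84).

Run:
```python
from h import *
import json
np.set_printoptions(precision=4,suppress=True)
p,q=json.load(open("w3.json"));o=dict(position=np.array(p),tool_rot=q)
for n,u,v,z in [("S_near",227,180,.046),("S_far",229,226,.046),("L_near",358,184,.062),("L_far",356,231,.062),("Srow a",207,97,.017),("Srow b",253,97,.017),("Lrow a",328,98,.017),("Lrow b",375,98,.017),("trayR",171,84,.008),("trayL",412,84,.008)]:
    print(n,pix2w("wrist",u,v,z,o))
delta([.4675,.0835,.06],down(np.pi-0.03))
```

```text
S_near [0.5097 0.0839 0.046 ]
S_far [0.5544 0.0824 0.046 ]
L_near [0.514  0.2023 0.062 ]
L_far [0.5577 0.2016 0.062 ]
Srow a [0.4336 0.0653 0.017 ]
Srow b [0.4349 0.1093 0.017 ]
Lrow a [0.4379 0.1811 0.017 ]
Lrow b [0.4393 0.2262 0.017 ]
trayR [0.4198 0.0292 0.008 ]
trayL [0.4268 0.264  0.008 ]
dp mm [ 60.6 -56.9 129.3] rot [-0.0007 -0.002   0.0003]
```

```bash
python3 -m jog '{"dp":[[20,-18,0],[45,-40,10],[60.2,-54.9,40],[60.2,-54.9,80],[60.2,-54.9,115],[60.2,-54.9,140],[60.2,-54.9,154],[60.2,-54.9,154],[60.2,-54.9,154]],"delta_rot":[[0,0,0],[0,0,0],[0,0,0],[0,0,0],[0,0,0],[0,0,0],[0,0,0],[0,0,0],[0,0,0]],"gripper":[-1,-1,-1,-1,-1,-1,-1,-1,-1]}' 20;python3 -m jog '{"dp":[[0,0,2],[0,0,5],[0,0,7],[0,0,9],[0,0,9]],"delta_rot":[[0,0,0],[0,0,0],[0,0,0],[0,0,0],[0,0,0]],"gripper":[-1,-1,-1,-1,-1]}' 20
```

```text
time: 7.35
position: [0.4689, 0.0857, 0.0361]
tool_rot: [0.015, 1.0, -0.0, -0.0]
ft_force: [0.0, -0.0, -1.2]
grip_width: 0.0251
grip_force: 20.0
time: 7.85
position: [0.4687, 0.0867, 0.0269]
tool_rot: [0.014, 1.0, 0.0, -0.0]
ft_force: [-0.4, -0.4, 0.0]
grip_width: 0.0253
grip_force: 20.0
```

```bash
python3 -m jog '{"dp":[[0,0,1],[0,0,2],[0,0,3],[0,0,3]],"delta_rot":[[0,0,0],[0,0,0],[0,0,0],[0,0,0]],"gripper":[-1,-1,-1,-1]}' 20
```

```text
time: 8.25
position: [0.4687, 0.0866, 0.0238]
tool_rot: [0.014, 1.0, 0.0, -0.0]
ft_force: [1.5, -1.1, -1.2]
grip_width: 0.0253
grip_force: 20.0
```

```bash
python3 -m jog '{"dp":[[0,0,0.7],[0,0,1.3],[0,0,1.3]],"delta_rot":[[0,0,0],[0,0,0],[0,0,0]],"gripper":[-1,-1,-1]}' 20
```

```text
time: 8.55
position: [0.4687, 0.0866, 0.0226]
tool_rot: [0.014, 1.0, 0.0, -0.0]
ft_force: [-0.0, 1.1, -1.5]
grip_width: 0.0255
grip_force: 20.0
```

```bash
python3 -m jog '{"dp":[[0,0,0.7],[0,0,1.5],[0,0,1.5]],"delta_rot":[[0,0,0],[0,0,0],[0,0,0]],"gripper":[-1,-1,-1]}' 20
```

```text
time: 8.85
position: [0.4688, 0.0866, 0.0222]
tool_rot: [0.014, 1.0, -0.0, 0.0]
ft_force: [-1.5, -0.3, 10.8]
grip_width: 0.0256
grip_force: 20.0
```

```bash
python3 -m jog '{"dp":[[0,0,-0.8],[0,0,-0.8],[0,0,-0.8],[0,0,-0.8],[0,0,-10],[0,0,-30],[0,0,-70],[0,0,-120],[0,0,-150],[0,0,-150]],"delta_rot":[[0,0,0],[0,0,0],[0,0,0],[0,0,0],[0,0,0],[0,0,0],[0,0,0],[0,0,0],[0,0,0],[0,0,0]],"gripper":[0.1,0.1,0.1,0.1,0.1,0.1,0.1,0.1,0.1,0.1]}' 20;  python3 -c "
from h import *
delta([.4615,-.348,.1],down(np.pi-0.03))
o=robot.get_obs();im=robot.camera('scene');cv2.imwrite('pics/s3.png',cv2.resize(cv2.cvtColor(im,cv2.COLOR_RGB2BGR)[160:260,220:340],(600,500),interpolation=cv2.INTER_CUBIC))
"
```

```text
time: 9.85
position: [0.4718, 0.0866, 0.1758]
tool_rot: [0.014, 1.0, -0.0, 0.005]
ft_force: [0.1, -0.3, -0.8]
grip_width: 0.0481
grip_force: 0.0
dp mm [  -1.3 -434.7   75.9] rot [-0.0002  0.0105  0.0016]
```

View pics/s3.png

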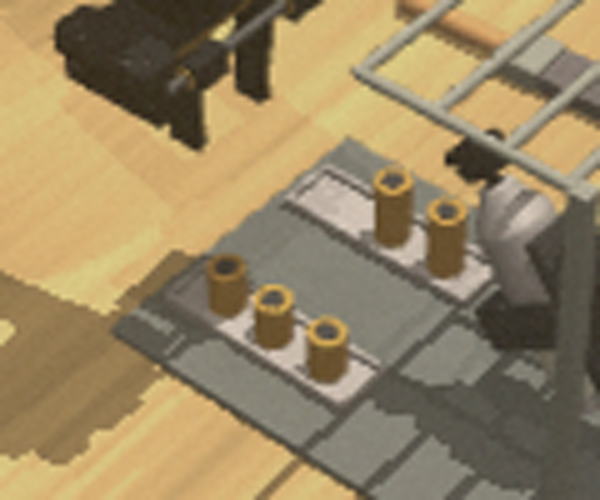

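The short bush stands upright in the near end of the short row. Now the long one.

```bash
python3 -m jog '{"dp":[[0,-25,0],[0,-65,0],[-1,-110,0],[-1,-155,0],[-1,-200,0],[-2,-245,0],[-2,-290,0],[-2,-335,0],[-3,-380,0],[-4,-415,10],[-4,-434,30],[-4,-435,50]],"delta_rot":[[0,0,0],[0,0,0],[0,0,0],[0,0,0],[0,0,0],[0,0,0],[0,0,0],[0,0,0],[0,0,0],[0,0,0],[0,0,0],[0,0,0]],"gripper":[0.5,0.5,0.5,0.5,0.5,0.5,0.5,0.5,0.5,0.5,0.5,0.5]}' 20; python3 -m jog '{"dp":[[0,0,0],[0,0,0]],"delta_rot":[[0,0,0],[0,0,0]],"gripper":[0.5,0.5]}'; python3 -c "
from h import *
delta([.4615,-.348,.014],down(np.pi-0.03))"
```

```text
time: 11.1
position: [0.4597, -0.3514, 0.1192]
tool_rot: [0.016, 1.0, -0.0, -0.0]
ft_force: [0.6, 1.0, -0.4]
grip_width: 0.0651
grip_force: 0.0
time: 11.3
position: [0.4593, -0.3471, 0.1198]
tool_rot: [0.014, 1.0, 0.002, -0.001]
ft_force: [1.1, 0.3, -0.0]
grip_width: 0.065
grip_force: 0.0
dp mm [ -2.5  -1.1 105.8] rot [ 0.003  -0.0028  0.0012]
```

```bash
python3 -m jog '{"dp":[[-2,-1,30],[-2,-1,70],[-2,-1,95],[-2,-1,106],[-2,-1,106],[-2,-1,106],[-2,-1,106],[-2,-1,106],[-2,-1,106],[-2,-1,106],[-2,-1,106],[-2,-1,106]],"delta_rot":[[0,0,0],[0,0,0],[0,0,0],[0,0,0],[0,0,0],[0,0,0],[0,0,0],[0,0,0],[0,0,0],[0,0,0],[0,0,0],[0,0,0]],"gripper":[0.5,0.5,0.5,0.5,0.5,-1,-1,-1,-1,-1,-1,-1]}' 20; python3 -m jog '{"dp":[[0,0,0],[0,0,0]],"delta_rot":[[0,0,0],[0,0,0]],"gripper":[-1,-1]}'
```

```text
time: 12.5
position: [0.4623, -0.3494, 0.0154]
tool_rot: [0.014, 1.0, -0.0, 0.0]
ft_force: [-0.4, -0.4, 2.3]
grip_width: 0.0253
grip_force: 20.0
time: 12.7
position: [0.4623, -0.3494, 0.0154]
tool_rot: [0.014, 1.0, -0.0, 0.0]
ft_force: [-1.0, 0.2, 3.7]
grip_width: 0.0255
grip_force: 20.0
```

```bash
python3 -m jog '{"dp":[[0,0,-15],[0,0,-50],[0,0,-95],[0,10,-135],[0,35,-150],[0,75,-150],[0,120,-150],[0,165,-150],[0,210,-150],[0,255,-150],[0,300,-150],[0,345,-150]],"delta_rot":[[0,0,0],[0,0,0],[0,0,0],[0,0,0],[0,0,0],[0,0,0],[0,0,0],[0,0,0],[0,0,0],[0,0,0],[0,0,0],[0,0,0]],"gripper":[-1,-1,-1,-1,-1,-1,-1,-1,-1,-1,-1,-1]}' 20; python3 -m jog '{"dp":[[0,45,0],[0,90,0],[0,130,0],[0,165,0],[0,190,0],[0,200,0],[0,200,0],[0,200,0],[0,200,0]],"delta_rot":[[0,0,0],[0,0,0],[0,0,0],[0,0,0],[0,0,0],[0,0,0],[0,0,0],[0,0,0],[0,0,0]],"gripper":[-1,-1,-1,-1,-1,-1,-1,-1,-1]}'; python3 -c "
from h import *
delta([.4715,.2035,.04],down(np.pi-0.03))"
```

```text
time: 13.9
position: [0.4718, -0.0028, 0.1658]
tool_rot: [0.015, 1.0, -0.0, 0.0]
ft_force: [0.9, 0.4, -1.9]
grip_width: 0.0255
grip_force: 20.0
time: 14.8
position: [0.4779, 0.1941, 0.1652]
tool_rot: [0.015, 1.0, -0.0, -0.0]
ft_force: [0.5, -1.0, -0.6]
grip_width: 0.0254
grip_force: 20.0
dp mm [  6.6   9.3 125.2] rot [-0.0005 -0.0004 -0.0003]
```

```bash
python3 -m jog '{"dp":[[4,6,5],[6.6,9.3,30],[6.6,9.3,70],[6.6,9.3,105],[6.6,9.3,125],[6.6,9.3,132],[6.6,9.3,135],[6.6,9.3,135]],"delta_rot":[[0,0,0],[0,0,0],[0,0,0],[0,0,0],[0,0,0],[0,0,0],[0,0,0],[0,0,0]],"gripper":[-1,-1,-1,-1,-1,-1,-1,-1]}' 20; python3 -m jog '{"dp":[[0,0,0.7],[0,0,1.5],[0,0,1.5]],"delta_rot":[[0,0,0],[0,0,0],[0,0,0]],"gripper":[-1,-1,-1]}'
```

```text
time: 15.6
position: [0.472, 0.2048, 0.0305]
tool_rot: [0.015, 1.0, 0.0, 0.0]
ft_force: [0.3, 0.9, -0.6]
grip_width: 0.0256
grip_force: 20.0
time: 15.9
position: [0.472, 0.205, 0.0294]
tool_rot: [0.014, 1.0, 0.0, 0.001]
ft_force: [0.8, -0.6, -1.2]
grip_width: 0.0253
grip_force: 20.0
```

```bash
python3 -m jog '{"dp":[[0,0,0.5],[0,0,1.2],[0,0,1.2]],"delta_rot":[[0,0,0],[0,0,0],[0,0,0]],"gripper":[-1,-1,-1]}'
```

```text
time: 16.2
position: [0.4715, 0.2049, 0.0275]
tool_rot: [0.014, 1.0, -0.0, -0.0]
ft_force: [0.3, 0.6, -0.7]
grip_width: 0.0253
grip_force: 20.0
```

```bash
python3 -m jog '{"dp":[[0,0,0.5],[0,0,1.2],[0,0,1.2]],"delta_rot":[[0,0,0],[0,0,0],[0,0,0]],"gripper":[-1,-1,-1]}'
```

```text
time: 16.5
position: [0.4716, 0.2049, 0.0274]
tool_rot: [0.014, 1.0, 0.0, 0.0]
ft_force: [-1.0, -0.3, 9.1]
grip_width: 0.025
grip_force: 20.0
```

```bash
cat >> h.py <<'E'
def press(): 
    Y=R.from_euler('z',-.03).as_matrix();s,c=np.sin(np.radians(35)),np.cos(np.radians(35))
    return R.from_matrix(Y@np.array([[-c,0,s],[0,1,0],[-s,0,-c]]))
AX=R.from_euler('z',-.03).apply([-np.sin(np.radians(35)),0,np.cos(np.radians(35))])
E
python3 -m jog '{"dp":[[0,0,-0.8],[0,0,-0.8],[0,0,-0.8],[0,0,-0.8],[0,0,-10],[0,0,-35],[0,0,-80],[0,0,-130],[0,0,-170],[0,0,-180],[0,0,-180],[0,0,-180]],"delta_rot":[[0,0,0],[0,0,0],[0,0,0],[0,0,0],[0,0,0],[0,0,0],[0,0,0],[0,0,0],[0,0,0],[0,0,0],[0,0,0],[0,0,0]],"gripper":[0.1,0.1,0.1,0.1,0.1,0.1,0.1,0.1,0.1,0.1,0.1,0.1]}' 20;  python3 -c "
from h import *
delta(np.array([.6245,.139,.2003])+.1*AX,press())
im=robot.camera('scene');cv2.imwrite('pics/s4.png',cv2.resize(cv2.cvtColor(im,cv2.COLOR_RGB2BGR)[160:260,220:340],(600,500),interpolation=cv2.INTER_CUBIC))
"
```

```text
time: 17.7
position: [0.4705, 0.2047, 0.2054]
tool_rot: [0.014, 1.0, -0.0, -0.001]
ft_force: [0.4, 0.4, 1.1]
grip_width: 0.0474
grip_force: 0.0
dp mm [-98.3 -61.2 -77. ] rot [-1.00e-04 -6.13e-01  1.30e-03]
```

View pics/s4.png

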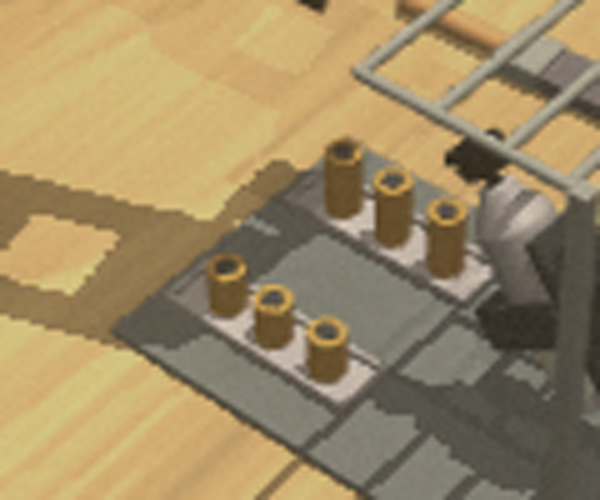

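Both bushes stand properly. Now I tilt and approach the cap along its axis, staying about 100 mm back.

```bash
python3 -m jog '{"dp":[[0,-20,-40],[0,-45,-77],[0,-61,-77],[0,-61,-77],[0,-61,-77],[-30,-61,-77],[-60,-61,-77],[-85,-61,-77],[-98,-61,-77],[-98,-61,-77],[-98,-61,-77],[-98,-61,-77]],"delta_rot":[[0,-0.13,0],[0,-0.26,0],[0,-0.39,0],[0,-0.52,0],[0,-0.613,0],[0,-0.613,0],[0,-0.613,0],[0,-0.613,0],[0,-0.613,0],[0,-0.613,0],[0,-0.613,0],[0,-0.613,0]],"gripper":[-1,-1,-1,-1,-1,-1,-1,-1,-1,-1,-1,-1]}' 20
python3 - <<'E'
from h import *
o=robot.get_obs();im=robot.camera("wrist");cv2.imwrite("pics/w5.png",cv2.cvtColor(im,cv2.COLOR_RGB2BGR))
print(robot.search_frame("cap","wrist")[:2])
C=np.array([.6245,.139,.2003])
for d in (-.01,0,.01): print(w2pix("wrist",C+d*AX,o))
delta(C,press());print(o["q"])
E
```

```text
time: 18.95
position: [0.566, 0.1411, 0.2822]
tool_rot: [0.014, 0.954, -0.004, 0.3]
ft_force: [-0.8, -0.4, -0.9]
grip_width: 0.0007
grip_force: 0.0
[{'rect': [267.8, 171.0, 306.8, 227.4], 'score': 0.66}]
[286.31169417 209.22434981]
[286.30313858 212.29253713]
[286.29395111 215.58733267]
dp mm [ -0.   -0.6 101. ] rot [0.0008 0.001  0.0014]
[ 0.08871591  0.24101885  1.91954517 -0.18259749  0.37984999 -1.30490742]
```

View pics/w5.png

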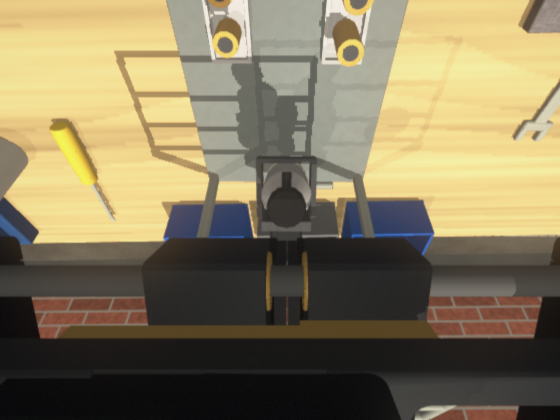

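The cap's face centre is at about (287,208), roughly 3 mm toward tool +x from the prediction. I correct this and approach.

```bash
python3 -m jog '{"dp":[[1,0,10],[3,0,30],[3,-0.5,55],[3,-0.5,75],[3,-0.5,84],[3,-0.5,86],[3,-0.5,86],[3,-0.5,86]],"delta_rot":[[0,0,0],[0,0,0],[0,0,0],[0,0,0],[0,0,0],[0,0,0],[0,0,0],[0,0,0]],"gripper":[-1,-1,-1,-1,-1,-1,-1,-1]}'; for i in 1; do python3 -m jog '{"dp":[[0,0,1],[0,0,2],[0,0,3],[0,0,3]],"delta_rot":[[0,0,0],[0,0,0],[0,0,0],[0,0,0]],"gripper":[-1,-1,-1,-1]}'; done
python3 - <<'E'
from h import *
m=[];
for i in range(3):
    robot.camera("wrist");m.append(robot.get_obs()["ft_force"]@AX)
print(m)
E
```

```text
time: 19.85
position: [0.6146, 0.1394, 0.212]
tool_rot: [0.014, 0.953, -0.004, 0.302]
ft_force: [0.1, 0.1, 0.8]
grip_width: 0.0007
grip_force: 0.0
time: 20.25
position: [0.6165, 0.1392, 0.2089]
tool_rot: [0.014, 0.953, -0.004, 0.302]
ft_force: [0.3, 0.1, 0.2]
grip_width: 0.0007
grip_force: 0.0
[np.float64(-0.31421090878572533), np.float64(-0.1835367079992011), np.float64(-0.7353001858555878)]
```

```bash
python3 -m jog '{"dp":[[0,0,0.5],[0,0,1],[0,0,1.5],[0,0,2],[0,0,2]],"delta_rot":[[0,0,0],[0,0,0],[0,0,0],[0,0,0],[0,0,0]],"gripper":[-1,-1,-1,-1,-1]}'
```

```text
time: 20.9
position: [0.6177, 0.1391, 0.207]
tool_rot: [0.014, 0.953, -0.004, 0.302]
ft_force: [-0.8, -0.1, -0.3]
grip_width: 0.0006
grip_force: 0.0
```

```bash
python3 -m jog '{"dp":[[0,0,0.5],[0,0,1],[0,0,1.5],[0,0,2],[0,0,2]],"delta_rot":[[0,0,0],[0,0,0],[0,0,0],[0,0,0],[0,0,0]],"gripper":[-1,-1,-1,-1,-1]}'
```

```text
time: 21.4
position: [0.6188, 0.1391, 0.2054]
tool_rot: [0.014, 0.953, -0.004, 0.302]
ft_force: [-0.2, 1.1, 0.1]
grip_width: 0.0002
grip_force: 0.0
```

```bash
python3 -m jog '{"dp":[[0,0,0.5],[0,0,1],[0,0,1.5],[0,0,2],[0,0,2]],"delta_rot":[[0,0,0],[0,0,0],[0,0,0],[0,0,0],[0,0,0]],"gripper":[-1,-1,-1,-1,-1]}'
```

```text
time: 21.9
position: [0.62, 0.1391, 0.2038]
tool_rot: [0.014, 0.953, -0.004, 0.302]
ft_force: [-0.1, -0.5, 0.2]
grip_width: 0.0003
grip_force: 0.0
```

```bash
python3 -m jog '{"dp":[[0,0,0.5],[0,0,1],[0,0,1.5],[0,0,2],[0,0,2]],"delta_rot":[[0,0,0],[0,0,0],[0,0,0],[0,0,0],[0,0,0]],"gripper":[-1,-1,-1,-1,-1]}'
```

```text
time: 22.4
position: [0.6211, 0.1391, 0.2021]
tool_rot: [0.014, 0.953, -0.004, 0.302]
ft_force: [0.5, 0.3, 0.7]
grip_width: 0.0005
grip_force: 0.0
```

```bash
python3 -m jog '{"dp":[[0,0,0.5],[0,0,1],[0,0,1.5],[0,0,2],[0,0,2]],"delta_rot":[[0,0,0],[0,0,0],[0,0,0],[0,0,0],[0,0,0]],"gripper":[-1,-1,-1,-1,-1]}'
```

```text
time: 22.9
position: [0.6222, 0.1391, 0.2007]
tool_rot: [0.014, 0.953, -0.004, 0.302]
ft_force: [-1.7, -0.9, 2.6]
grip_width: 0.0007
grip_force: 1.8
```

```bash
python3 -m jog '{"dp":[[0,0,0.5],[0,0,1],[0,0,1.5],[0,0,2],[0,0,2]],"delta_rot":[[0,0,0],[0,0,0],[0,0,0],[0,0,0],[0,0,0]],"gripper":[-1,-1,-1,-1,-1]}'
```

```text
time: 23.4
position: [0.6234, 0.139, 0.199]
tool_rot: [0.014, 0.953, -0.004, 0.302]
ft_force: [-3.7, 0.3, 4.7]
grip_width: 0.0005
grip_force: 2.8
```

```bash
python3 -m jog '{"dp":[[0,0,0.5],[0,0,1],[0,0,1.5],[0,0,2],[0,0,2]],"delta_rot":[[0,0,0],[0,0,0],[0,0,0],[0,0,0],[0,0,0]],"gripper":[-1,-1,-1,-1,-1]}'
```

```text
time: 23.9
position: [0.6245, 0.1389, 0.1974]
tool_rot: [0.014, 0.953, -0.004, 0.302]
ft_force: [-3.7, -0.4, 5.8]
grip_width: 0.0006
grip_force: 3.7
```

```bash
python3 -m jog '{"dp":[[0,0,0.5],[0,0,1],[0,0,1.5],[0,0,2],[0,0,2]],"delta_rot":[[0,0,0],[0,0,0],[0,0,0],[0,0,0],[0,0,0]],"gripper":[-1,-1,-1,-1,-1]}'
```

```text
time: 24.4
position: [0.6256, 0.1389, 0.1959]
tool_rot: [0.014, 0.953, -0.004, 0.302]
ft_force: [-5.1, -0.9, 6.7]
grip_width: 0.0005
grip_force: 4.5
```

```bash
python3 -m jog '{"dp":[[0,0,0.5],[0,0,1],[0,0,1]],"delta_rot":[[0,0,0],[0,0,0],[0,0,0]],"gripper":[-1,-1,-1]}'
```

```text
time: 24.7
position: [0.626, 0.1389, 0.1952]
tool_rot: [0.014, 0.953, -0.004, 0.302]
ft_force: [-5.9, -0.9, 8.0]
grip_width: 0.0002
grip_force: 4.9
```

```bash
python3 -m jog '{"dp":[[0,0,0.5],[0,0,0.8],[0,0,0.8]],"delta_rot":[[0,0,0],[0,0,0],[0,0,0]],"gripper":[-1,-1,-1]}'
```

```text
time: 25.0
position: [0.6263, 0.1389, 0.1947]
tool_rot: [0.014, 0.953, -0.004, 0.302]
ft_force: [-6.5, -0.3, 9.0]
grip_width: 0.0003
grip_force: 5.9
```

```bash
python3 -m jog '{"dp":[[0,0,0.4],[0,0,0.6],[0,0,0.6]],"delta_rot":[[0,0,0],[0,0,0],[0,0,0]],"gripper":[-1,-1,-1]}'
```

```text
time: 25.3
position: [0.6264, 0.139, 0.1948]
tool_rot: [0.014, 0.953, -0.004, 0.302]
ft_force: [-10.3, -1.0, 12.9]
grip_width: 0.0003
grip_force: 8.2
```

The force is 16.5 N with no further travel, so this is the hard stop. I back off along the axis and check.

```bash
python3 -m jog '{"dp":[[0,0,0],[0,0,-3],[0,0,-6],[0,0,-9],[0,0,-13],[0,0,-30],[0,0,-60],[0,0,-95],[0,0,-110],[0,0,-110],[0,0,-110]],"delta_rot":[[0,0,0],[0,0,0],[0,0,0],[0,0,0],[0,0,0],[0,0,0],[0,0,0],[0,0,0],[0,0,0],[0,0,0],[0,0,0]],"gripper":[-1,-1,-1,-1,-1,-1,-1,-1,-1,-1,-1]}'
python3 - <<'E'
from h import *
w=cv2.cvtColor(robot.camera("wrist"),cv2.COLOR_RGB2BGR);s=cv2.cvtColor(robot.camera("scene"),cv2.COLOR_RGB2BGR)
cv2.imwrite("pics/end.png",np.hstack([cv2.resize(w[150:250,227:347],(400,333)),cv2.resize(s[120:370,140:390],(333,333))]))
E
```

```text
time: 26.4
position: [0.5641, 0.1407, 0.2835]
tool_rot: [0.014, 0.953, -0.004, 0.302]
ft_force: [-0.0, 0.3, -0.1]
grip_width: 0.0003
grip_force: 0.0
```

View pics/end.png

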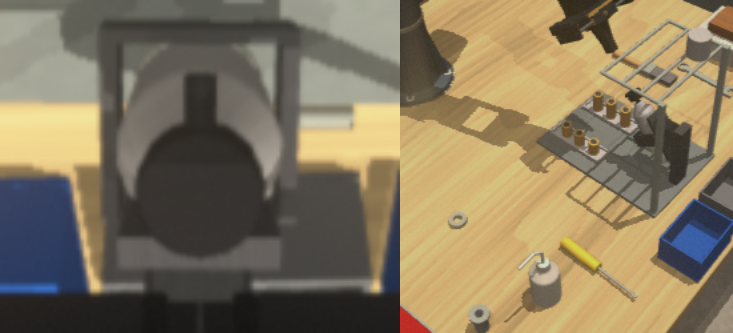

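The cap is back up, all six bushes stand in their rows, the bystanders haven't moved and the robot is clear of everything.

```bash
python3 -c "
from rig import robot
print(robot.hand_in())"
```

```text
the job is handed in; nothing more can be done
None
```

Job handed in at about 26 s: both bushes stand released in the empty ends of their matching rows, and the cap was felt for, pressed to its hard stop (about 16.5 N) and came back up.

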